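# Tighten a banding wheel's lock ring with the pin spanner that fits

## Robot

A 7-joint arm with a two-finger parallel gripper is mounted at the origin on a cart in front of the work surface, level with it; the furniture and walls round the work are solid. World frame = base frame: x ahead of the robot, y to its left, z up, the work surface at z = 0. Lengths are in m, angles in rad, forces in N, time in s.
With the tool pointing down it reaches from about 0.425 to 0.875 m from the base axis. Payload 8.4 kg.
Tool frame: the origin (TCP) lies midway between the tips of the shut fingers; the grasp point (between the pads) lies 19 mm behind it; y points along the fingers, z is the direction in which the jaws open and shut, and the axes are right-handed (so a half turn about y gives the same grasp; the last joint's range is limited). The gripper opens to 87 mm and grips with 3 to 60 N. Pads are 19 mm wide; open, the fingers measure 117 mm over their backs; the gripper's body (75 mm by 190 mm) begins 51 mm behind the grasp point.
Start: joints at [1.247, 0.333, 0.04, 1.465, -0.013, 1.343, -0.059], TCP at [0.145, -0.634, 0.223] pointing down, gripper open.
Joint ranges: [-2.58, 2.58], [-0.38, 2.09], [-1.3, 1.39], [0.25, 2.4], [-1.5, 4.64], [0.08, 2.09], [-2.65, 2.65]. Speed limits (rad/s): [2.22, 2.22, 2.79, 2.79, 3.14, 3.14, 3.14].

## Interface

Orientations are given as a rotation vector (axis times angle).
In Python, from bench import * gives the robot as it stands.
- The arm moves only by the shell command python3 -m creep 'ROWS'. ROWS is JSON, a list of rows, each a list of 7 numbers: the closure, from 0 (fully open) to 1 (shut), then the shift along the world's x, y, z in m, then the turn, a rotation vector about the world's x, y, z in rad. In form: [[hand, tx, ty, tz, rx, ry, rz], ...]. A call has 1 to 20 rows; each row shifts and turns the commanded pose from where the row before left it; what a row does not reach is not made up. A row lasts 1/12 s, in which the tool goes at most 41.7 mm and 7.16 degrees, less where a joint would pass 70% of its speed; a pose out of reach is approached as far as the arm can. A call with a gripper value outside its range is refused whole. The fingers move at their own pace and stop on an object; the grip force is fixed at half the most. Time passes only in rows, so rows that do not move let the fingers close. It gives the time, the measured TCP pose, the force and the opening at its end, in the units of the state.
- observe(): the state, without advancing time (a new reading comes with each control period).
- capture(name): name is "scene" or "top" or "wrist"; returns the picture (480x640x3 uint8, red, green, blue); there is no depth.
- get_calibration(name): a dict with "camera_matrix" (3x3 intrinsics, pixels), "eye" and "attitude" of the camera in the world. Camera axes: x right, y down, z forward; pixel columns grow to the right and rows downward; lengths in m; the calibration is good to about 2 mm. A picture is of the moment at which its call begins: read the wrist's pose just before it. get_calibration takes no time and is no camera call; for the wrist camera it gives the pose at the moment of the call.
- finish_job(): hands the job in, once; it reports no verdict.
The state is a dict: "time_s": time; "joint_positions": joint angles; "joint_velocities": joint speeds; "joint_torque": joint torques, N m; "position": TCP position; "tool_rot": TCP orientation; "force": force on the tool from outside, world axes, zero at the start; "wrist_torque": the same for the moment, N m; "gripper_width": opening from 0.0 (shut) to 1.0 (fully open).
Only numpy, scipy, OpenCV 4.12 (cv2) and the standard library are available. Lean on these libraries where they do the work, as an engineer would, in place of code of your own. Each camera call takes 0.05 s, during which the arm holds its last target.

## Task

Tighten the lock ring on the banding wheel's bearing housing. Take the pin spanner whose two prongs are as far apart as the ring's two holes, stand it with both prongs fully down in the holes, and only then turn the ring clockwise (seen from above) with it until the ring's lug comes up against the stop post. Leave the spanner standing in the ring, let go of it, and leave the other spanner in its block.

Things in the scene. Friction and masses are not known exactly. Their poses are not given: they have to be found in the camera images.
- wide_spanner: Fitting pin spanner, 0.22 kg, in a wooden rest block left or right. Origin midway between prong tips (6 mm above table now); z up, x along bar through both prongs (half-turn symmetric). Prongs 80 mm apart, 10 mm thick, 18 mm long, tapered tips. Dark steel bar 98x18 mm, 18-32 mm above origin; on it a flat upright tongue to hold, 44 mm long (x), 14 mm thick (y), held at 40-72 mm above origin.
- narrow_spanner: The pin spanner that does not fit: same make and axes, bar 62 mm long, prongs only 44 mm apart, in the other rest block (both blocks 124x44x24 mm, light wood, fixed, one on each side of the housing). Leave it there. (Mind the room: a tall upright panel stands on the table left of all this, at y = 0.15 to 0.17 m, from x = 0.59 m to the back: pass it with the arm drawn in.)
- lock_ring (a joint): Turn of the bare steel lock ring (116 mm across, 20 mm thick, top 52 mm above table) on the round grey housing (160 mm) between the blocks. rad, grows clockwise from above; starts 0 to 0.3; 1.0 is the hard stop, where the block-like lug on its rim meets the steel stop post. Light friction, 0.15 N m, stays where left. The prongs have about 0.12 rad play: turn the spanner that much further.
- ring_hole (a point): Mouth centre of one of the ring's two round holes, at its top face, turning with it. z up; x points outward from the ring's centre, which is 40 mm behind (-x); the other hole is 80 mm behind. Holes 20 mm wide (24 at the chamfered mouth), 20 mm deep. With the spanner fully down its bar lies on the ring and its origin is 18 mm under the top face, at the ring's centre.

How it is judged:
On the way, in this order (a step that is already met when the one before it is completed fails the run):
1. both prongs of the wide spanner stand in the ring's two holes (at least 10 mm deep) before the ring has been turned (hole moved less than 12 mm) (z of wide_spanner in the frame of ring_hole below -0.01 m and x of wide_spanner in the frame of ring_hole between -0.055 and -0.025 m and y of wide_spanner in the frame of ring_hole between -0.015 and 0.015 m and angle between the x axis of wide_spanner and the x axis of ring_hole, either way round below 0.35 rad and angle between wide_spanner's own z axis and vertical below 0.2 rad and distance of ring_hole from where it was at the start of the episode below 0.012 m), for 0.2 s.
2. the ring is turned clockwise to its stop (within 0.17 rad) with the prongs in its holes (value of joint lock_ring above 0.83 rad and z of wide_spanner in the frame of ring_hole below -0.01 m and angle between the x axis of wide_spanner and the x axis of ring_hole, either way round below 0.35 rad), for 0.2 s.
At the end, for the whole second after the job is handed in: The lock ring stands within 0.17 rad of its clockwise stop, and the wide spanner is at rest upright (within 0.2 rad) in the ring, both prongs at least 10 mm deep in the holes, its middle within 15 mm of the ring's centre, let go (all of step 2 and x of wide_spanner in the frame of ring_hole between -0.055 and -0.025 m and y of wide_spanner in the frame of ring_hole between -0.015 and 0.015 m and angle between wide_spanner's own z axis and vertical below 0.2 rad and linear speed of wide_spanner below 0.02 m/s); the robot touches nothing.
It fails at once if the narrow spanner is taken from its block or shifted by more than 15 mm (distance of narrow_spanner from where it was at the start of the episode above 0.015 m).
It also fails if it takes over 45 s, if anything falls off the work surface, if the arm or the gripper's body presses on something with over 40 N, if the wrist force passes 120 N, or if a joint passes its speed limit or range.

## Working session

There is one attempt and no reset: what is moved stays moved. The work goes in short steps, Python scripts to look and compute and a shell command to move; the robot and the scene stay as the last step left them, time stands still between calls to the robot, and variables do not carry over. Pictures are saved under pics/ and viewed, and the job is handed in when it is done.

```bash
ls; mkdir -p pics; python3 - <<'E'
from bench import *
import cv2,numpy as np
s=observe();print({k:np.round(v,3).tolist() for k,v in s.items()})
for n in("scene","top","wrist"):
    c=get_calibration(n);print(n,{k:np.round(v,4).tolist() for k,v in c.items()})
    cv2.imwrite(f"pics/{n}0.png",capture(n)[:,:,::-1])
E
```

```text
pics
{'time_s': 0.0, 'joint_positions': [1.247, 0.334, 0.04, 1.466, -0.013, 1.343, -0.058], 'joint_velocities': [0.001, 0.0, -0.002, 0.001, 0.0, -0.0, 0.0], 'joint_torque': [0.001, -65.635, 1.336, -40.379, -0.059, 0.045, 0.0], 'position': [0.145, -0.633, 0.222], 'tool_rot': [-0.238, 2.104, -2.101], 'force': [-0.038, 0.601, -0.024], 'wrist_torque': [0.024, -0.018, -0.041], 'gripper_width': 1.0}
scene {'camera_matrix': [[478.7382, 0.0, 325.1403], [0.0, 478.7382, 238.155], [0.0, 0.0, 1.0]], 'eye': [-0.1027, -0.4434, 0.5948], 'attitude': [-1.9824, 1.2329, -0.5707]}
top {'camera_matrix': [[538.3204, 0.0, 319.378], [0.0, 538.3204, 246.4308], [0.0, 0.0, 1.0]], 'eye': [0.3914, -0.1482, 1.0375], 'attitude': [-2.1851, 2.1546, -0.1224]}
wrist {'camera_matrix': [[371.3696, 0.0, 315.255], [0.0, 371.3696, 239.6653], [0.0, 0.0, 1.0]], 'eye': [0.2221, -0.6159, 0.3836], 'attitude': [2.2673, -1.8059, -0.271]}
```

View pics/scene0.png

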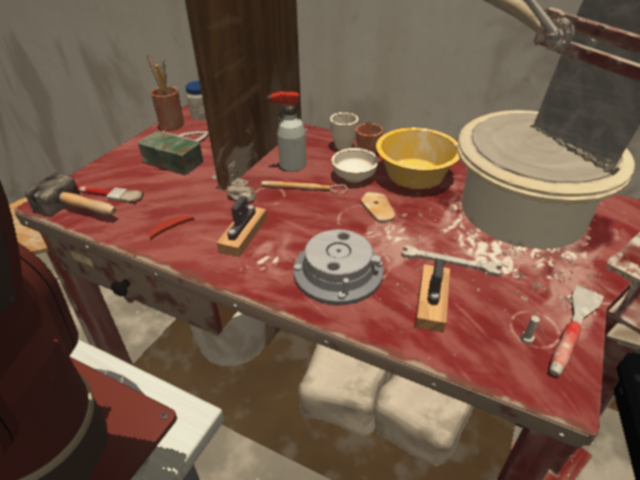

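View pics/top0.png

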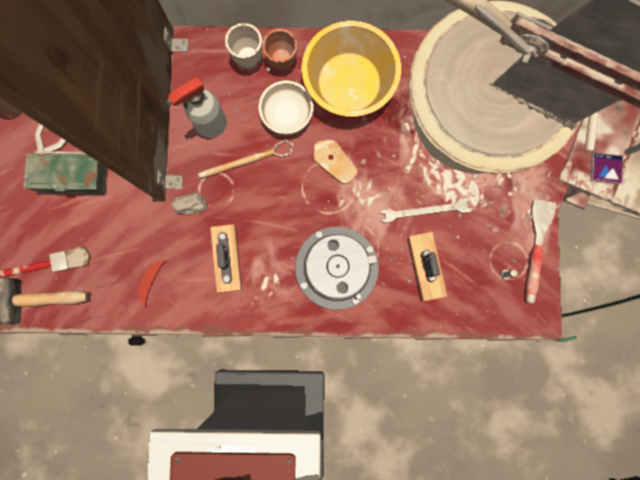

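View pics/wrist0.png

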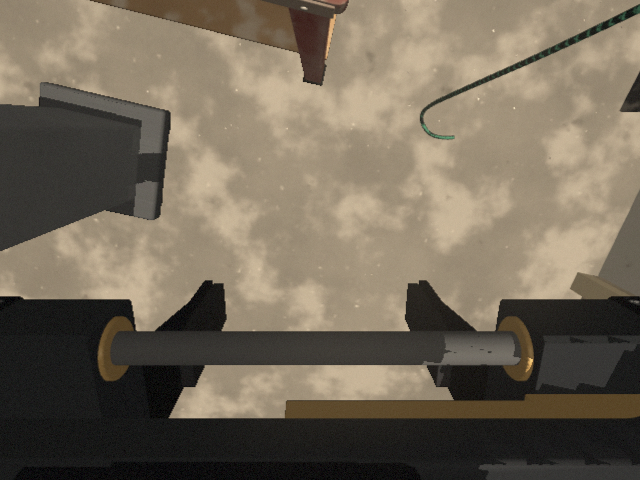

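The left block's spanner (top view ~(223,257)) looks longer than the right one (~(431,265)). The ring holes are at ~(333,244) and ~(342,287). I'll zoom in to check.

```bash
python3 - <<'E'
import cv2,numpy as np
a=cv2.imread("pics/top0.png")
def z(x0,y0,w,h,s): return cv2.resize(a[y0:y0+h,x0:x0+w],None,fx=s,fy=s,interpolation=cv2.INTER_CUBIC)
cv2.imwrite("pics/tz.png",np.hstack([z(195,215,60,90,5),z(290,215,100,90,5)[:, :]]))
cv2.imwrite("pics/tz2.png",z(400,220,60,90,5))
E
```

```text
(no output)
```

View pics/tz.png

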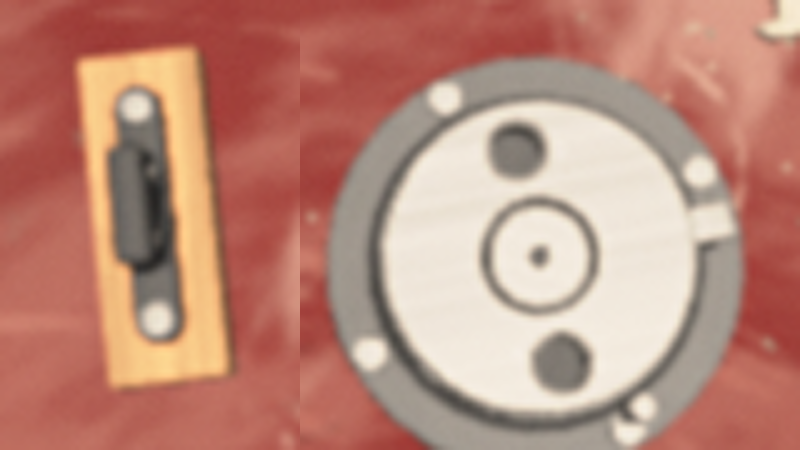

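View pics/tz2.png

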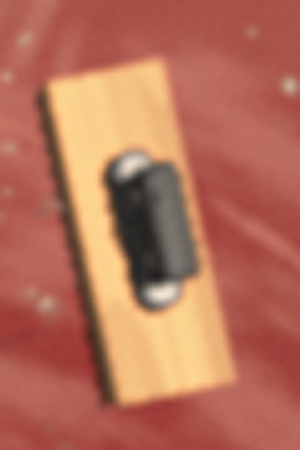

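The left block holds the wide spanner: its bar has light end bosses at zoom (135,107) and (158,318). The right one is short. Next I'll measure both the left spanner and the ring.

```bash
cat > h.py <<'E'
from bench import *
import numpy as np, cv2
from scipy.spatial.transform import Rotation as R
def ray(n,u,v,z,c=None):
    c=c or get_calibration(n);K=np.array(c["camera_matrix"]);Rm=R.from_rotvec(c["attitude"]).as_matrix()
    d=Rm@np.linalg.solve(K,[u,v,1.]);e=np.array(c["eye"]);return e+d*(z-e[2])/d[2]
E
python3 - <<'E'
from h import *
a=cv2.imread("pics/top0.png");g=cv2.cvtColor(a,cv2.COLOR_BGR2GRAY);hsv=cv2.cvtColor(a,cv2.COLOR_BGR2HSV)
s=5
def blobs(x0,y0,w,h,mask,lo,hi):
    n,l,st,c=cv2.connectedComponentsWithStats(mask[y0*s:(y0+h)*s,x0*s:(x0+w)*s].astype(np.uint8))
    return [(st[i,4]/s/s,(c[i]+.5)/s-.5+[x0,y0],st[i,2:4]/s) for i in range(1,n) if lo<st[i,4]/s/s<hi]
G=cv2.resize(g,None,fx=s,fy=s,interpolation=cv2.INTER_CUBIC);H=cv2.resize(hsv,None,fx=s,fy=s,interpolation=cv2.INTER_LINEAR)
d=[]
print("bosses");
for A,c,wh in blobs(215,225,20,60,(G>150)&(H[...,1]<60),8,80): p=ray("top",*c,.038);d.append(p);print(A,c,wh,p.round(4))
if len(d)==2: print("mid",(d[0]+d[1])/2,np.linalg.norm(d[0]-d[1]),np.degrees(np.arctan2(*(d[0]-d[1])[[1,0]])))
print("holes");d=[]
for A,c,wh in blobs(322,232,30,66,(G<170),20,200): p=ray("top",*c,.052);d.append(p);print(A,c,wh,p.round(4))
m=(H[...,0]>8)&(H[...,0]<25)&(H[...,1]>80)
mm=np.zeros_like(m);mm[215*s:305*s,195*s:255*s]=m[215*s:305*s,195*s:255*s]
cs,_=cv2.findContours(mm.astype(np.uint8),cv2.RETR_EXTERNAL,cv2.CHAIN_APPROX_NONE);k=max(cs,key=cv2.contourArea)
b=(cv2.boxPoints(cv2.minAreaRect(k))+.5)/s-.5;q=np.array([ray("top",*x,.024) for x in b]);print("block",b,q.round(4),q.mean(0))
print(np.linalg.norm(np.diff(q,axis=0),axis=1),[np.degrees(np.arctan2(*(q[i+1]-q[i])[[1,0]])) for i in range(3)])
# ring outline at top (bright)
mm=np.zeros_like(m);mm[225*s:305*s,300*s:367*s]=(G>170)[225*s:305*s,300*s:367*s]
cs,_=cv2.findContours(mm.astype(np.uint8),cv2.RETR_EXTERNAL,cv2.CHAIN_APPROX_NONE);k=max(cs,key=cv2.contourArea)
e=cv2.fitEllipse(cv2.convexHull(k));print(e);c=(np.array(e[0])+.5)/s-.5;print("ring c",c,ray("top",*c,.052))
E
```

```text
bosses
35.12 [221.69316629 235.80842825] [7.  6.6] [0.5154 0.0289 0.038 ]
40.04 [225.86773227 278.34745255] [7.  7.2] [0.4361 0.0185 0.038 ]
mid [0.4757391  0.02368373 0.038     ] 0.07997809353897646 7.42723351093305
holes
133.0 [336.21792481 233.90454135] [30.   7.6] [ 0.5203 -0.1846  0.052 ]
105.4 [332.99734345 244.463074  ] [11.6 11.2] [ 0.5006 -0.1789  0.052 ]
124.88 [337.23100577 265.16585522] [23.8 23.8] [ 0.4625 -0.1871  0.052 ]
109.44000000000001 [342.05372807 287.12273392] [11.8 12. ] [ 0.4224 -0.1963  0.052 ]
44.04 [334.0506812  296.32715713] [30.   4.8] [ 0.4055 -0.1819  0.052 ]
block [[209.20769 226.13057]
 [234.7616  223.46074]
 [241.73015 290.15952]
 [216.17624 292.82935]] [[ 0.5353  0.0556  0.024 ]
 [ 0.5411  0.0073  0.024 ]
 [ 0.415  -0.0096  0.024 ]
 [ 0.4093  0.0381  0.024 ]] [0.47519088 0.02286794 0.024     ]
[0.04864448 0.1272504  0.04801488] [np.float64(-83.11211155691585), np.float64(-172.3757490288263), np.float64(96.75656931366551)]
((1689.498046875, 1332.26318359375), (311.84759521484375, 314.3414001464844), 130.22036743164062)
ring c [337.49960937 266.05263672] [ 0.46086012 -0.18761274  0.052     ]
```

Both pairs come out 80 mm apart, as they should.
- **Spanner:** (0.4757, 0.0237), yaw 7.4°.
- **Holes:** midpoint (0.4615, -0.1876), yaw 12.5°.

Now the tool axes.

```bash
cat >> h.py <<'E'
def tool():
    s=observe();M=R.from_rotvec(s["tool_rot"]).as_matrix();z=M[:,2]
    return s,M
def need(p,yaw):  # spanner x yaw deg; jaw axis = spanner y
    s,M=tool();t=np.radians(yaw);y=np.array([-np.sin(t),np.cos(t),0])
    best=None
    for sg in(1,-1):
        Z=sg*y;Y=np.array([0,0,-1.]);X=np.cross(Y,Z);T=np.stack([X,Y,Z],1)
        r=R.from_matrix(T@M.T).as_rotvec()
        print("sg",sg,"turn",r.round(4),"deg",np.degrees(np.linalg.norm(r)).round(2))
    print("pos",np.round(s["position"],4),"shift",(np.array(p)-s["position"]).round(4),"q",np.round(s["joint_positions"],3),"w",s["gripper_width"],"F",np.round(s["force"],2),"M",np.round(s["wrist_torque"],2),"t",s["time_s"])
E
python3 -c "
from h import *
print(tool()[1].round(3));need([.4757,.0237,.15],7.43)"
```

```text
[[-0.975 -0.     0.223]
 [-0.223  0.001 -0.975]
 [ 0.    -1.    -0.001]]
sg 1 turn [ 5.0000e-04 -1.9000e-03  3.0465e+00] deg 174.55
sg -1 turn [-0.0012 -0.0003 -0.095 ] deg 5.45
pos [ 0.1448 -0.6333  0.2219] shift [ 0.3309  0.657  -0.0719] q [ 1.247  0.334  0.04   1.466 -0.013  1.343 -0.059] w 1.0011608446748679 F [ 0.06 -0.93 -0.94] M [-0.    0.02  0.09] t 0.15
```

```bash
python3 -m creep '[[0,0.02,0.02,0,0,0,0],[0,0.02,0.02,0,0,0,0],[0,0.02,0.02,0,0,0,0],[0,0.02,0.02,0,0,0,0],[0,0.02,0.02,0,0,0,0],[0,0.02,0.02,0,0,0,0],[0,0.02,0.02,0,0,0,0],[0,0.02,0.02,0,0,0,0],[0,0.02,0.02,0,0,0,0],[0,0.02,0.02,0,0,0,0],[0,0.02,0.02,0,0,0,0],[0,0.02,0.02,0,0,0,0],[0,0.02,0.02,0,0,0,0],[0,0.02,0.02,0,0,0,0],[0,0.02,0.02,0,0,0,0],[0,0,0,0,0,0,0]]'
python3 -m creep '[[0,0.002,0.025,0,0,0,0],[0,0.002,0.025,0,0,0,-0.01],[0,0.002,0.025,0,0,0,-0.01],[0,0.002,0.025,0,0,0,-0.01],[0,0.002,0.025,0,0,0,-0.01],[0,0.002,0.025,0,0,0,-0.01],[0,0.002,0.025,0,0,0,-0.01],[0,0.002,0.025,0,0,0,-0.01],[0,0.002,0.025,0,0,0,-0.01],[0,0.002,0.025,0,0,0,-0.01],[0,0.002,0.025,0,0,0,-0.005],[0,0.002,0.025,0,0,0,0],[0,0.002,0.025,0,0,0,0],[0,0,0.02,0,0,0,0],[0,0,0,0,0,0,0]]'
python3 - <<'E'
from h import *
need([.4757,.0237,.15],7.43)
for n in("scene","wrist"): cv2.imwrite(f"pics/{n}1.png",capture(n)[:,:,::-1])
E
```

```text
time_s: 1.48
position: [0.4492, -0.328, 0.2224]
tool_rot: [-0.243, 2.1, -2.095]
force: [-0.7, 0.9, 0.4]
gripper_width: 0.998
time_s: 2.73
position: [0.4706, 0.0158, 0.2227]
tool_rot: [-0.145, 2.152, -2.15]
force: [-0.4, 0.4, -0.5]
gripper_width: 0.999
sg 1 turn [-5.0000e-04 -1.8000e-03  3.1359e+00] deg 179.68
sg -1 turn [-0.0012  0.0003 -0.0057] deg 0.33
pos [0.4706 0.0158 0.2227] shift [ 0.0051  0.0079 -0.0727] q [ 0.446 -0.006 -0.564  1.857 -0.004  1.289 -1.552] w 0.9991143969303061 F [-0.42  0.43 -0.5 ] M [ 0.01 -0.05  0.03] t 2.7333
```

View pics/wrist1.png

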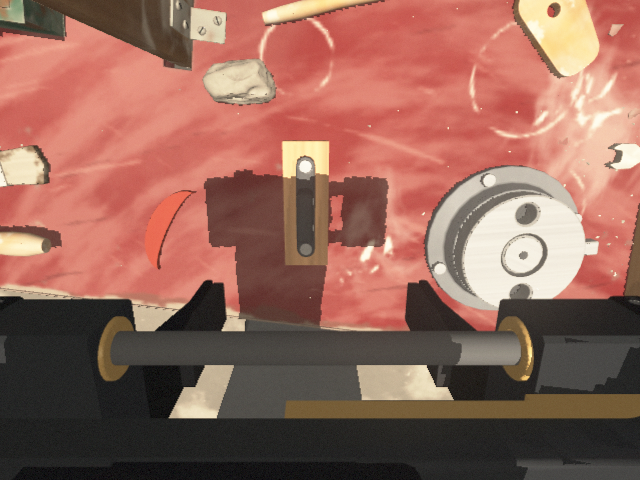

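The wrist view shows the wide spanner centred in its block, with bosses at about (305,167) and (306,250), and the jaws straddle it. I'll cross-check those points by ray and then go down.

```bash
python3 - <<'E'
from h import *
a=ray("wrist",305,166.5,.038);b=ray("wrist",305.5,250,.038);print(a,b,(a+b)/2,np.linalg.norm(a-b),np.degrees(np.arctan2(*(a-b)[[1,0]])))
E
```

```text
[0.51304888 0.02656125 0.038     ] [0.43274888 0.01605864 0.038     ] [0.47289888 0.02130995 0.038     ] 0.08098391582358806 7.451540313837634
```

```bash
python3 -m creep '[[0,0.002,0.004,-0.02,0,0,-0.005],[0,0.0015,0.003,-0.02,0,0,0],[0,0,0,-0.02,0,0,0],[0,0,0,-0.02,0,0,0],[0,0,0,-0.02,0,0,0],[0,0,0,-0.02,0,0,0],[0,0,0,-0.02,0,0,0],[0,0,0,-0.02,0,0,0],[0,0,0,-0.01,0,0,0],[0,0,0,-0.01,0,0,0],[0,0,0,0,0,0,0],[0,0,0,0,0,0,0]]'
python3 - <<'E'
from h import *
need([.474,.0225,.043],7.43)
for n in("scene","wrist"): cv2.imwrite(f"pics/{n}2.png",capture(n)[:,:,::-1])
E
```

```text
time_s: 3.83
position: [0.4745, 0.018, 0.0427]
tool_rot: [-0.135, 2.157, -2.157]
force: [-0.8, -0.1, 0.2]
gripper_width: 1.004
sg 1 turn [-4.0000e-04  1.0000e-04 -3.1362e+00] deg 179.69
sg -1 turn [-0.0001 -0.0002  0.0054] deg 0.31
pos [0.4745 0.018  0.0427] shift [-0.0005  0.0045  0.0003] q [ 0.394  0.21  -0.568  2.053  0.142  0.916 -1.697] w 1.0037129751690705 F [-0.82 -0.14  0.17] M [0.07 0.   0.01] t 3.8333
```

View pics/wrist2.png

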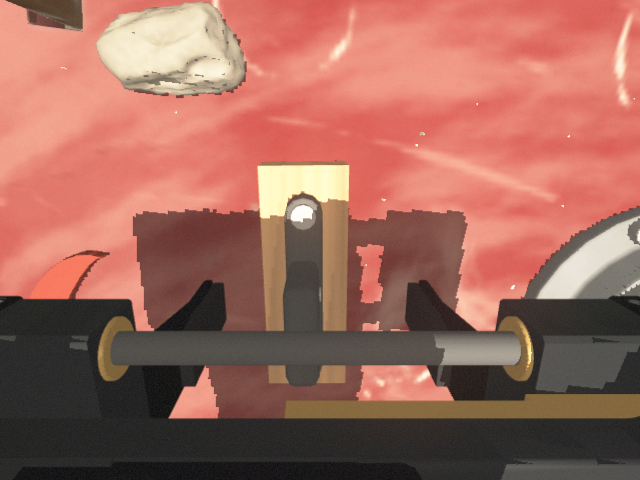

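View pics/scene2.png

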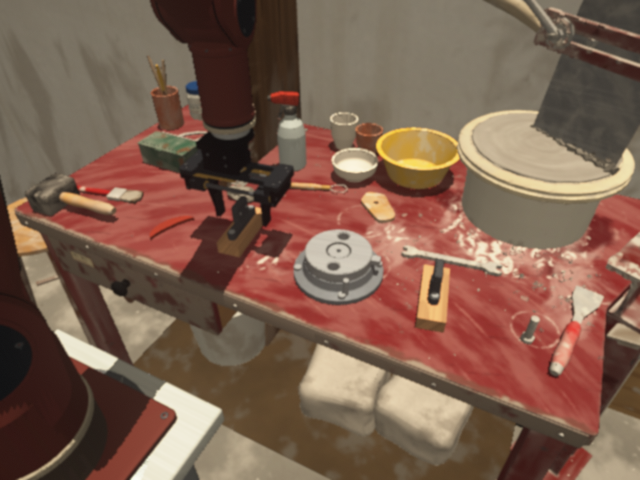

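The tongue, at column ~302, sits about 4 mm left of the jaw centre at ~315. That agrees with the computed +4.5 mm in y. Shift, then close.

```bash
python3 -m creep '[[0,0,0.0045,0,0,0,0.005],[0,0,0,0,0,0,0],[1,0,0,0,0,0,0],[1,0,0,0,0,0,0],[1,0,0,0,0,0,0],[1,0,0,0,0,0,0],[1,0,0,0,0,0,0],[1,0,0,0,0,0,0],[1,0,0,0,0,0,0],[1,0,0,0,0,0,0],[1,0,0,0,0,0,0],[1,0,0,0,0,0,0]]'
python3 - <<'E'
from h import *
need([.474,.0225,.043],7.43)
E
```

```text
time_s: 4.93
position: [0.4744, 0.0229, 0.0425]
tool_rot: [-0.14, 2.154, -2.154]
force: [-0.0, 0.5, -0.0]
gripper_width: 0.322
sg 1 turn [ 0.0000e+00 -1.0000e-04  3.1415e+00] deg 179.99
sg -1 turn [-0.0001 -0.     -0.0001] deg 0.01
pos [0.4744 0.0229 0.0425] shift [-0.0004 -0.0004  0.0005] q [ 0.388  0.211 -0.572  2.053  0.143  0.915 -1.703] w 0.3223070755392271 F [-0.05  0.54 -0.02] M [ 0.03 -0.02  0.04] t 4.9333
```

Width is still falling (0.32 × 87 = 28 mm), so I'll wait a few more rows.

```bash
python3 -m creep '[[1,0,0,0,0,0,0],[1,0,0,0,0,0,0],[1,0,0,0,0,0,0],[1,0,0,0,0,0,0],[1,0,0,0,0,0,0],[1,0,0,0,0,0,0]]'; python3 -m creep '[[1,0,0,0.005,0,0,0],[1,0,0,0.01,0,0,0],[1,0,0,0.01,0,0,0],[1,0,0,0.015,0,0,0],[1,0,0,0.02,0,0,0],[1,0,0,0.02,0,0,0],[1,0,0,0.02,0,0,0],[1,0,0,0,0,0,0],[1,0,0,0,0,0,0]]'
python3 - <<'E'
from h import *
need([.4615,-.1876,.14],12.54)
for n in("scene","top"): cv2.imwrite(f"pics/{n}3.png",capture(n)[:,:,::-1])
E
```

```text
time_s: 5.43
position: [0.4743, 0.0229, 0.0425]
tool_rot: [-0.14, 2.155, -2.154]
force: [-0.6, 1.1, -0.2]
gripper_width: 0.158
time_s: 6.18
position: [0.4753, 0.0228, 0.1441]
tool_rot: [-0.136, 2.152, -2.154]
force: [-0.7, -0.7, -3.8]
gripper_width: 0.158
sg 1 turn [ 4.7000e-03 -6.0000e-04 -3.0523e+00] deg 174.88
sg -1 turn [0.0004 0.0031 0.0893] deg 5.12
pos [0.4753 0.0228 0.1441] shift [-0.0138 -0.2104 -0.0041] q [ 0.424  0.074 -0.583  1.953  0.046  1.124 -1.618] w 0.15846477131221456 F [-0.73 -0.7  -3.77] M [-0.01  0.1   0.05] t 6.1833
```

View pics/scene3.png

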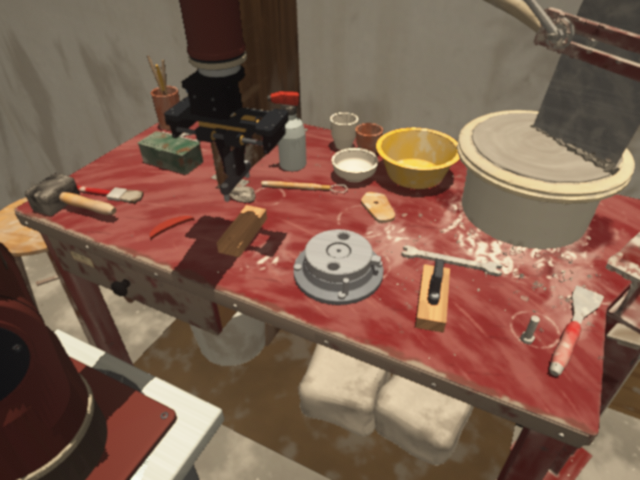

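The spanner is lifted: width is 13.8 mm, as the 14 mm tongue should give, and it hangs upright. Carry it over the ring.

```bash
python3 -m creep '[[1,-0.001,-0.015,0,0,0,0.009],[1,-0.001,-0.015,0,0,0,0.009],[1,-0.001,-0.015,0,0,0,0.009],[1,-0.001,-0.015,0,0,0,0.009],[1,-0.001,-0.015,0,0,0,0.009],[1,-0.001,-0.015,0,0,0,0.009],[1,-0.001,-0.015,0,0,0,0.009],[1,-0.001,-0.015,0,0,0,0.009],[1,-0.001,-0.015,0,0,0,0.009],[1,-0.001,-0.015,0,0,0,0.009],[1,-0.001,-0.015,0,0,0,0],[1,-0.001,-0.015,0,0,0,0],[1,-0.001,-0.015,0,0,0,0],[1,-0.001,-0.015,0,0,0,0],[1,0,0,0,0,0,0],[1,0,0,0,0,0,0],[1,0,0,0,0,0,0]]'
python3 - <<'E'
from h import *
need([.4615,-.1876,.14],12.54)
c=get_calibration("wrist");np.save("c4.npy",c,allow_pickle=True)
for n in("wrist","scene","top"): cv2.imwrite(f"pics/{n}4.png",capture(n)[:,:,::-1])
a=cv2.imread("pics/scene4.png")[180:310,270:400];b=cv2.imread("pics/top4.png")[215:305,290:390]
cv2.imwrite("pics/z4.png",np.hstack([cv2.resize(a,(400,400),interpolation=2),cv2.resize(b,(400,400),interpolation=2)]))
E
```

```text
time_s: 7.7
position: [0.46, -0.1863, 0.1417]
tool_rot: [-0.234, 2.107, -2.104]
force: [0.8, 0.8, -2.4]
gripper_width: 0.16
sg 1 turn [ 2.1000e-03 -1.8000e-03  3.1403e+00] deg 179.93
sg -1 turn [-0.0011 -0.0014 -0.0013] deg 0.12
pos [ 0.46   -0.1863  0.1417] shift [ 0.0015 -0.0013 -0.0017] q [ 0.665  0.109 -0.39   1.916  0.045  1.127 -1.093] w 0.15971128471881843 F [ 0.81  0.81 -2.4 ] M [ 0.05 -0.04  0.01] t 7.7
```

View pics/wrist4.png

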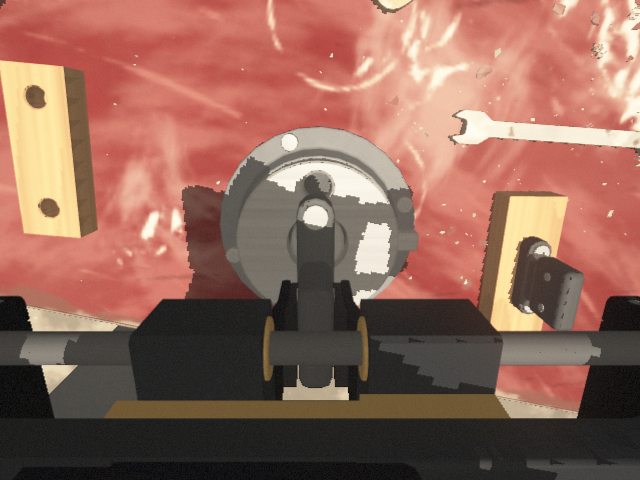

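View pics/z4.png

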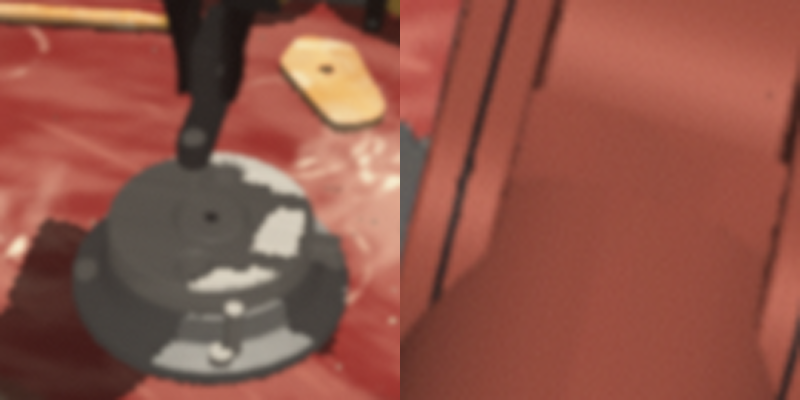

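The wrist view shows the front boss at ~(316,216), with the far hole just beyond it at ~(319,185). Compare the two by ray.

```bash
python3 - <<'E'
from h import *
a=cv2.imread("pics/wrist4.png")[120:300,220:420];cv2.imwrite("pics/w4z.png",cv2.resize(a,None,fx=4,fy=4,interpolation=2)[:600])
c=np.load("c4.npy",allow_pickle=True).item()
s=observe();z=s["position"][2]
b=ray("wrist",316,216,z-.0045,c);h=ray("wrist",319.5,185,.052,c);cen=ray("wrist",318,241,.052,c)
u=np.array([np.cos(np.radians(12.54)),np.sin(np.radians(12.54)),0])
print("boss",b,"-> spanner mid",b-.04*u,"tcp",s["position"],"hole",h,"mid",h-.04*u,"ringcentre",cen)
E
```

```text
boss [ 0.49908315 -0.17797604  0.13777357] -> spanner mid [ 0.46003736 -0.18666089  0.13777357] tcp [ 0.46037384 -0.18620205  0.14227357] hole [ 0.50073682 -0.18007858  0.052     ] mid [ 0.46169104 -0.18876342  0.052     ] ringcentre [ 0.46176354 -0.18787272  0.052     ]
```

View pics/w4z.png

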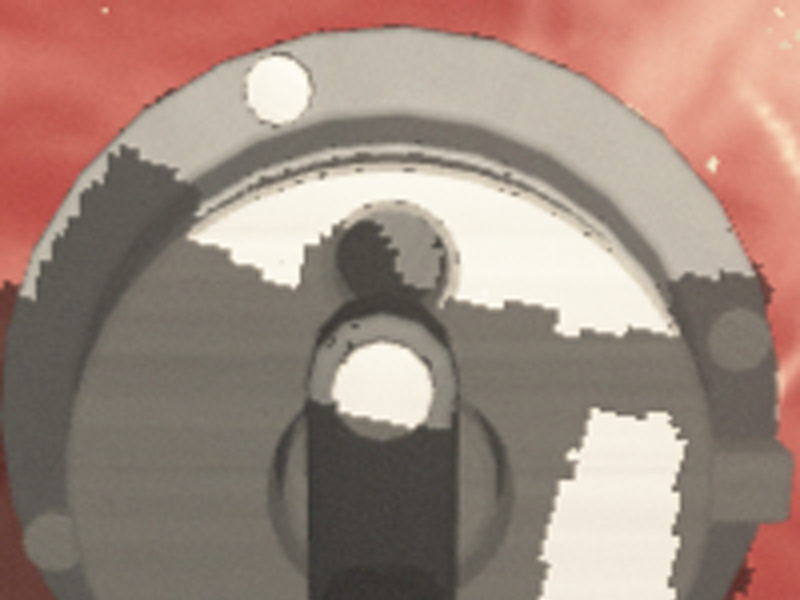

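All the measurements agree to about 1 mm: shift (+0.0015, -0.0017). Go down to just above the mouth first.

```bash
python3 -m creep '[[1,0.0015,-0.0017,-0.01,0,0,0],[1,0,0,-0.01,0,0,0],[1,0,0,-0.01,0,0,0],[1,0,0,-0.01,0,0,0],[1,0,0,-0.004,0,0,0],[1,0,0,0,0,0,0],[1,0,0,0,0,0,0]]'
python3 - <<'E'
from h import *
need([.4617,-.188,.0705],12.54)
cv2.imwrite("pics/w5.png",capture("wrist")[:,:,::-1])
E
```

```text
time_s: 8.43
position: [0.4617, -0.1887, 0.0982]
tool_rot: [-0.233, 2.106, -2.105]
force: [-0.2, 0.2, -1.7]
gripper_width: 0.162
sg 1 turn [ 1.1000e-03 -8.0000e-04  3.1406e+00] deg 179.94
sg -1 turn [-0.0005 -0.0007 -0.001 ] deg 0.08
pos [ 0.4617 -0.1887  0.0982] shift [-0.      0.0007 -0.0277] q [ 0.659  0.161 -0.388  1.958  0.07   1.036 -1.111] w 0.16221696452757703 F [-0.18  0.23 -1.68] M [-0.01 -0.01 -0.03] t 8.4333
```

View pics/w5.png

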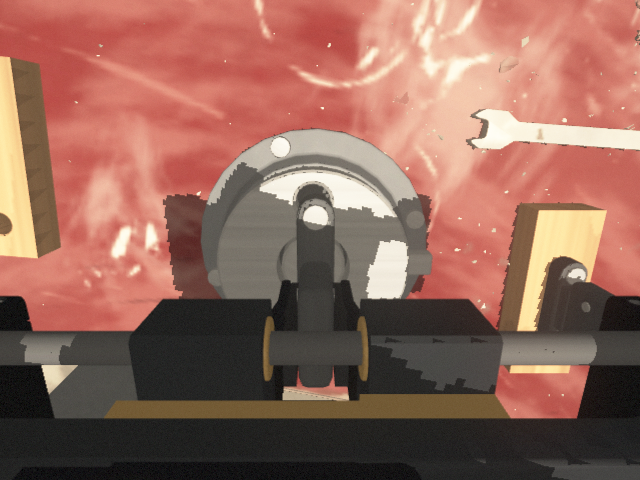

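Boss and hole line up (316 against ~314). Insert.

```bash
python3 -m creep '[[1,0,0.0005,-0.004,0,0,0],[1,0,0,-0.004,0,0,0],[1,0,0,-0.004,0,0,0],[1,0,0,-0.004,0,0,0],[1,0,0,-0.004,0,0,0],[1,0,0,-0.003,0,0,0],[1,0,0,-0.003,0,0,0],[1,0,0,0,0,0,0],[1,0,0,0,0,0,0]]'
python3 - <<'E'
from h import *
need([.4617,-.188,.0705],12.54)
cv2.imwrite("pics/s6.png",cv2.resize(capture("scene")[160:320,250:450,::-1],(800,600),interpolation=2))
E
```

```text
time_s: 9.23
position: [0.4618, -0.1883, 0.0724]
tool_rot: [-0.233, 2.106, -2.105]
force: [0.3, 0.5, -3.3]
gripper_width: 0.162
sg 1 turn [ 5.0000e-04 -3.0000e-04  3.1406e+00] deg 179.95
sg -1 turn [-0.0002 -0.0003 -0.0009] deg 0.06
pos [ 0.4618 -0.1883  0.0724] shift [-0.0001  0.0003 -0.0019] q [ 0.653  0.193 -0.387  1.983  0.087  0.982 -1.126] w 0.16160200333889027 F [ 0.25  0.46 -3.32] M [-0.01  0.02 -0.03] t 9.2333
```

View pics/s6.png

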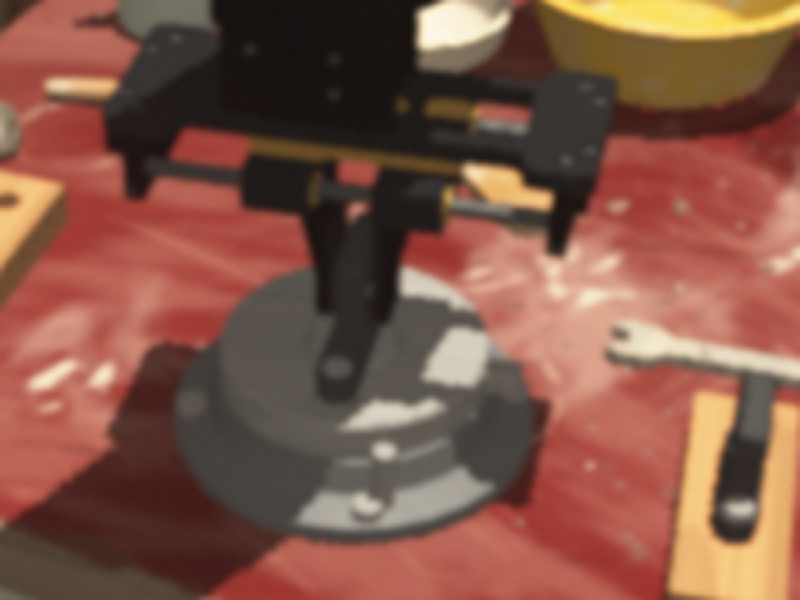

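The prongs are about 16 mm in with no resistance. Go down the last 2 mm.

```bash
python3 -m creep '[[1,0,0,-0.0015,0,0,0],[1,0,0,-0.001,0,0,0],[1,0,0,0,0,0,0],[1,0,0,0,0,0,0],[1,0,0,0,0,0,0]]'
python3 - <<'E'
from h import *
need([.4617,-.188,.0705],12.54)
E
```

```text
time_s: 9.7
position: [0.4621, -0.1884, 0.0705]
tool_rot: [-0.232, 2.105, -2.105]
force: [-1.6, 0.6, 4.0]
gripper_width: 0.158
sg 1 turn [-8.0000e-04  4.0000e-04  3.1407e+00] deg 179.95
sg -1 turn [ 0.0003  0.0005 -0.0009] deg 0.06
pos [ 0.4621 -0.1884  0.0705] shift [-0.0004  0.0004  0.    ] q [ 0.653  0.195 -0.386  1.984  0.088  0.977 -1.128] w 0.15845703413318993 F [-1.63  0.56  3.98] M [0.16 0.42 0.05] t 9.7
```

Seated: z is exactly as expected, with +4 N of contact. Turn clockwise.

```bash
python3 -m creep '[[1,0,0,0,0,0,-0.05],[1,0,0,0,0,0,-0.05],[1,0,0,0,0,0,-0.05],[1,0,0,0,0,0,-0.05],[1,0,0,0,0,0,-0.05],[1,0,0,0,0,0,-0.05],[1,0,0,0,0,0,-0.05],[1,0,0,0,0,0,-0.05],[1,0,0,0,0,0,-0.05],[1,0,0,0,0,0,-0.05],[1,0,0,0,0,0,0],[1,0,0,0,0,0,0]]'
python3 - <<'E'
from h import *
need([.4617,-.188,.0705],12.54)
cv2.imwrite("pics/s7.png",cv2.resize(capture("scene")[160:320,250:450,::-1],(800,600),interpolation=2))
cv2.imwrite("pics/w7.png",capture("wrist")[:,:,::-1])
E
```

```text
time_s: 10.7
position: [0.4621, -0.1884, 0.0705]
tool_rot: [-0.293, -2.071, 2.072]
force: [-2.2, 1.3, 5.4]
gripper_width: 0.158
sg 1 turn [ 8.0000e-04 -2.0000e-04 -2.6421e+00] deg 151.38
sg -1 turn [2.000e-04 6.000e-04 4.994e-01] deg 28.62
pos [ 0.4621 -0.1884  0.0705] shift [-0.0004  0.0004  0.    ] q [ 0.603  0.19  -0.333  1.987  0.075  0.976 -1.617] w 0.15775423267046043 F [-2.18  1.27  5.42] M [ 0.18  0.47 -0.08] t 10.7
```

View pics/s7.png

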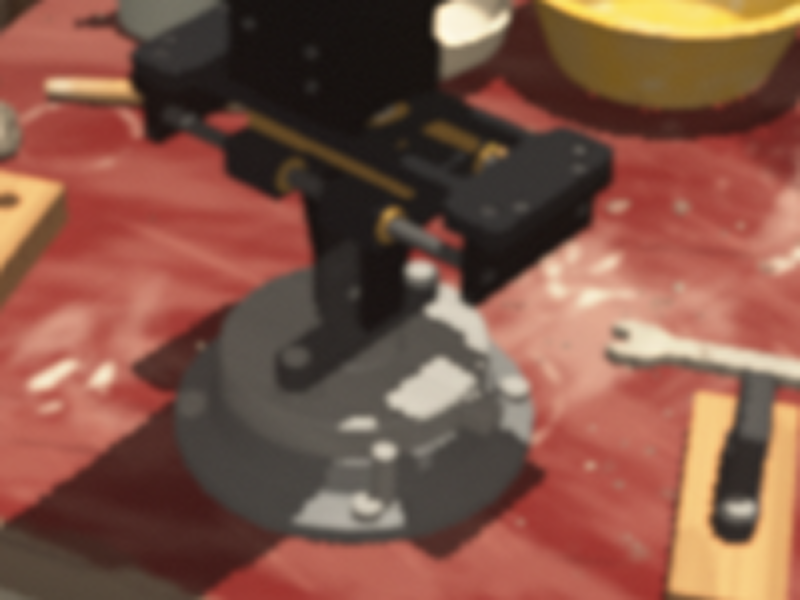

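View pics/w7.png

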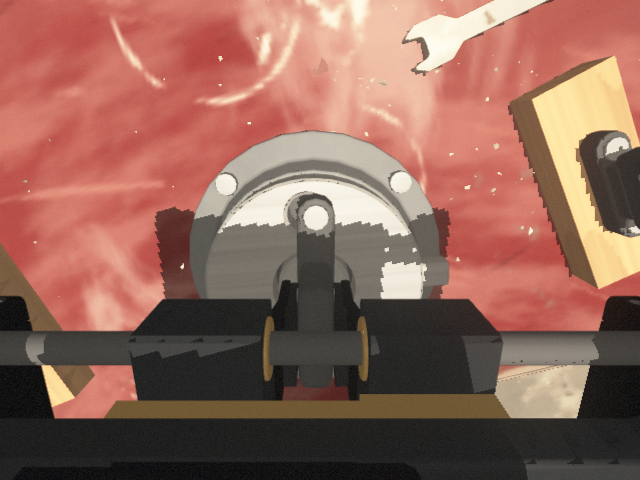

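The ring follows: the lug has moved to (437,270) in the wrist view, and the hole trails by the prong play. Keep turning and watch the z torque.

```bash
python3 -m creep '[[1,0,0,0,0,0,-0.05],[1,0,0,0,0,0,-0.05],[1,0,0,0,0,0,-0.05],[1,0,0,0,0,0,-0.05],[1,0,0,0,0,0,-0.05],[1,0,0,0,0,0,-0.05],[1,0,0,0,0,0,-0.05],[1,0,0,0,0,0,0]]'
python3 -c "
from h import *
need([.4617,-.188,.0705],12.54)"
python3 -m creep '[[1,0,0,0,0,0,-0.04],[1,0,0,0,0,0,-0.04],[1,0,0,0,0,0,0]]'
python3 - <<'E'
from h import *
need([.4617,-.188,.0705],12.54)
cv2.imwrite("pics/s8.png",cv2.resize(capture("scene")[160:320,250:450,::-1],(800,600),interpolation=2))
E
```

```text
time_s: 11.47
position: [0.4621, -0.1883, 0.0705]
tool_rot: [-0.609, -1.859, 1.859]
force: [-1.8, 0.6, 6.3]
gripper_width: 0.161
sg 1 turn [ 7.0000e-04  1.0000e-04 -2.2896e+00] deg 131.19
sg -1 turn [-1.000e-04  6.000e-04  8.519e-01] deg 48.81
pos [ 0.4621 -0.1883  0.0705] shift [-0.0004  0.0003  0.    ] q [ 0.57   0.187 -0.296  1.988  0.066  0.975 -1.962] w 0.16080208145731936 F [-1.77  0.6   6.26] M [ 0.23  0.49 -0.06] t 11.4667
time_s: 11.72
position: [0.4622, -0.1883, 0.0705]
tool_rot: [-0.673, -1.808, 1.808]
force: [-2.6, 0.7, 6.3]
gripper_width: 0.158
sg 1 turn [ 8.0000e-04  1.0000e-04 -2.2104e+00] deg 126.65
sg -1 turn [-1.000e-04  6.000e-04  9.312e-01] deg 53.35
pos [ 0.4622 -0.1883  0.0705] shift [-0.0005  0.0003  0.    ] q [ 0.562  0.186 -0.288  1.989  0.064  0.974 -2.04 ] w 0.15817566604213124 F [-2.61  0.74  6.25] M [ 0.33  0.47 -0.01] t 11.7167
```

View pics/s8.png

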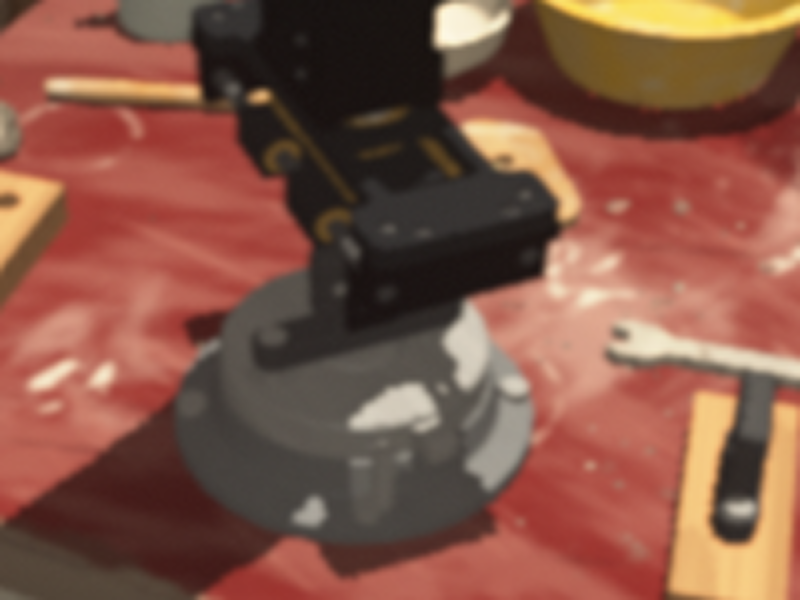

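The lug (~(435,430)) is close to the post (~(375,480)), with no stop torque yet. Carry on in small turns.

```bash
for i in 1; do python3 -m creep '[[1,0,0,0,0,0,-0.03],[1,0,0,0,0,0,-0.03],[1,0,0,0,0,0,0]]'; done
python3 -c "
from h import *
need([.4617,-.188,.0705],12.54)"
python3 -m creep '[[1,0,0,0,0,0,-0.03],[1,0,0,0,0,0,-0.03],[1,0,0,0,0,0,0]]'
python3 - <<'E'
from h import *
need([.4617,-.188,.0705],12.54)
cv2.imwrite("pics/s9.png",cv2.resize(capture("scene")[160:320,250:450,::-1],(800,600),interpolation=2))
cv2.imwrite("pics/w9.png",capture("wrist")[:,:,::-1])
E
```

```text
time_s: 12.02
position: [0.4621, -0.1883, 0.0705]
tool_rot: [-0.719, -1.769, 1.769]
force: [-2.7, 1.1, 6.2]
gripper_width: 0.157
sg 1 turn [ 7.000e-04  0.000e+00 -2.151e+00] deg 123.24
sg -1 turn [-0.000e+00  6.000e-04  9.906e-01] deg 56.76
pos [ 0.4621 -0.1883  0.0705] shift [-0.0004  0.0003  0.    ] q [ 0.557  0.186 -0.282  1.989  0.062  0.974 -2.098] w 0.15689852375087254 F [-2.65  1.13  6.23] M [0.3  0.53 0.07] t 12.0167
time_s: 12.27
position: [0.4621, -0.1884, 0.0705]
tool_rot: [-0.764, -1.729, 1.73]
force: [-1.8, 0.2, 5.4]
gripper_width: 0.16
sg 1 turn [ 6.0000e-04 -0.0000e+00 -2.0909e+00] deg 119.8
sg -1 turn [0.0000e+00 6.0000e-04 1.0507e+00] deg 60.2
pos [ 0.4621 -0.1884  0.0705] shift [-0.0004  0.0004  0.    ] q [ 0.551  0.185 -0.276  1.989  0.061  0.974 -2.157] w 0.16034958299164212 F [-1.83  0.16  5.35] M [0.21 0.54 0.03] t 12.2667
```

View pics/s9.png

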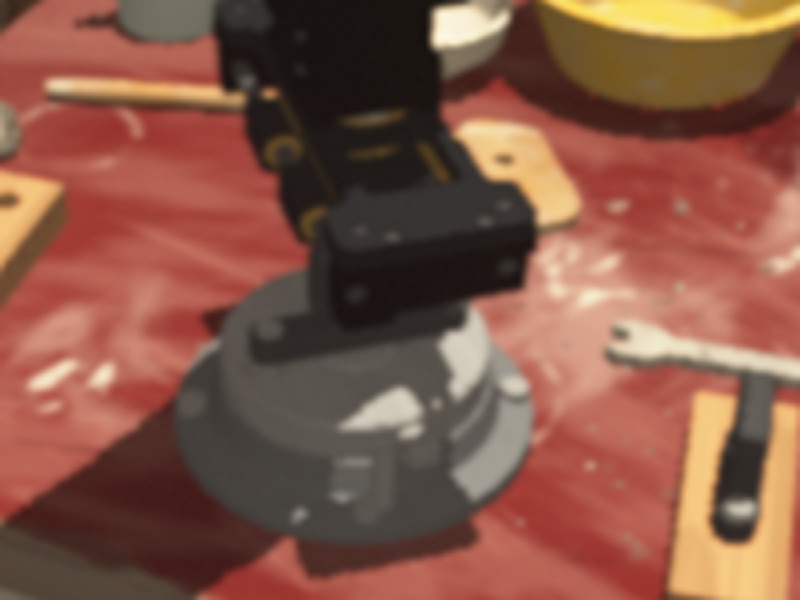

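View pics/w9.png

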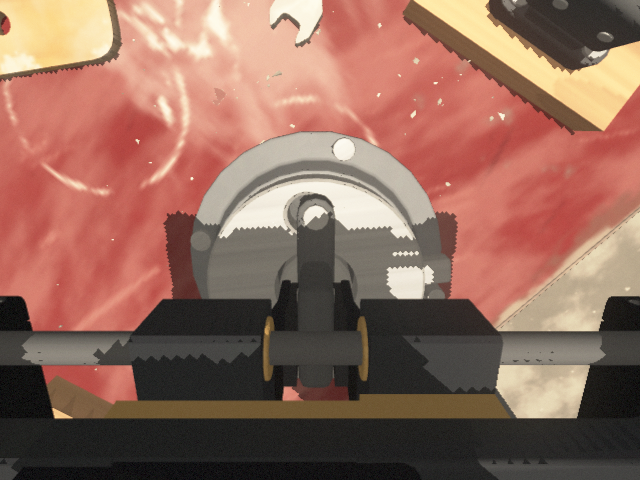

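In the wrist view the lug (437,268) is nearly touching the post (~(436,290)). The stop torque hasn't shown up yet, so a few more small turns.

```bash
python3 -m creep '[[1,0,0,0,0,0,-0.03],[1,0,0,0,0,0,0]]'
python3 -c "
from h import *
need([.4617,-.188,.0705],12.54)"
python3 -m creep '[[1,0,0,0,0,0,-0.03],[1,0,0,0,0,0,0]]'
python3 -c "
from h import *
need([.4617,-.188,.0705],12.54)"
```

```text
time_s: 12.53
position: [0.4621, -0.1884, 0.0705]
tool_rot: [-0.786, -1.71, 1.71]
force: [-2.7, 1.3, 5.2]
gripper_width: 0.161
sg 1 turn [ 7.0000e-04 -0.0000e+00 -2.0611e+00] deg 118.1
sg -1 turn [0.0000e+00 6.0000e-04 1.0804e+00] deg 61.9
pos [ 0.4621 -0.1884  0.0705] shift [-0.0004  0.0004  0.    ] q [ 0.548  0.185 -0.273  1.989  0.06   0.974 -2.186] w 0.16107204070155828 F [-2.72  1.33  5.16] M [0.28 0.61 0.06] t 12.5333
time_s: 12.7
position: [0.4621, -0.1884, 0.0705]
tool_rot: [-0.808, -1.69, 1.69]
force: [-2.8, 0.3, 5.6]
gripper_width: 0.156
sg 1 turn [ 7.0000e-04 -2.0000e-04 -2.0315e+00] deg 116.4
sg -1 turn [1.0000e-04 6.0000e-04 1.1101e+00] deg 63.6
pos [ 0.4621 -0.1884  0.0705] shift [-0.0004  0.0004  0.    ] q [ 0.546  0.185 -0.27   1.989  0.06   0.974 -2.215] w 0.1557032177562255 F [-2.84  0.28  5.62] M [0.2  0.63 0.32] t 12.7
```

Torque is rising: Mz is up from about 0.05 to 0.32. One more press.

```bash
python3 -m creep '[[1,0,0,0,0,0,-0.03],[1,0,0,0,0,0,0],[1,0,0,0,0,0,0],[1,0,0,0,0,0,0]]'
python3 - <<'E'
from h import *
need([.4617,-.188,.0705],12.54)
cv2.imwrite("pics/w10.png",capture("wrist")[:,:,::-1])
E
```

```text
time_s: 13.03
position: [0.4621, -0.1884, 0.0705]
tool_rot: [-0.827, -1.671, 1.672]
force: [-2.5, 0.4, 6.2]
gripper_width: 0.154
sg 1 turn [ 8.000e-04 -5.000e-04 -2.004e+00] deg 114.82
sg -1 turn [4.0000e-04 7.0000e-04 1.1375e+00] deg 65.18
pos [ 0.4621 -0.1884  0.0705] shift [-0.0004  0.0004  0.    ] q [ 0.543  0.185 -0.267  1.99   0.059  0.974 -2.242] w 0.15355316614076311 F [-2.54  0.37  6.15] M [0.15 0.57 0.69] t 13.0333
```

View pics/w10.png

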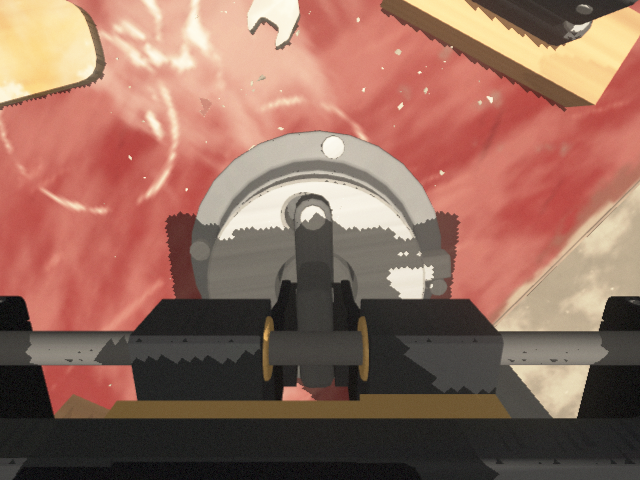

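Against the stop: Mz is 0.69 N m, far above ring friction, and the lug touches the post at ~(438,275). I'll unload the torque inside the prong play, open and rise.

```bash
python3 -m creep '[[1,0,0,0.0005,0,0,0.03],[1,0,0,0,0,0,0.01],[1,0,0,0,0,0,0],[0.5,0,0,0,0,0,0],[0.5,0,0,0,0,0,0],[0.5,0,0,0,0,0,0],[0.5,0,0,0,0,0,0],[0.5,0,0,0,0,0,0],[0.5,0,0,0,0,0,0],[0.5,0,0,0,0,0,0],[0.5,0,0,0,0,0,0],[0.5,0,0,0,0,0,0]]'
python3 - <<'E'
from h import *
need([.4617,-.188,.0705],12.54)
cv2.imwrite("pics/w11.png",capture("wrist")[:,:,::-1])
E
```

```text
time_s: 14.08
position: [0.4619, -0.1883, 0.0706]
tool_rot: [-0.799, -1.697, 1.697]
force: [0.1, 1.2, -0.8]
gripper_width: 0.498
sg 1 turn [ 1.0000e-04  1.0000e-04 -2.0425e+00] deg 117.03
sg -1 turn [-1.0000e-04  0.0000e+00  1.0991e+00] deg 62.97
pos [ 0.4619 -0.1883  0.0706] shift [-0.0002  0.0003 -0.0001] q [ 0.547  0.185 -0.271  1.989  0.059  0.975 -2.204] w 0.49800933756484544 F [ 0.08  1.16 -0.84] M [ 0.06 -0.    0.01] t 14.0833
```

View pics/w11.png

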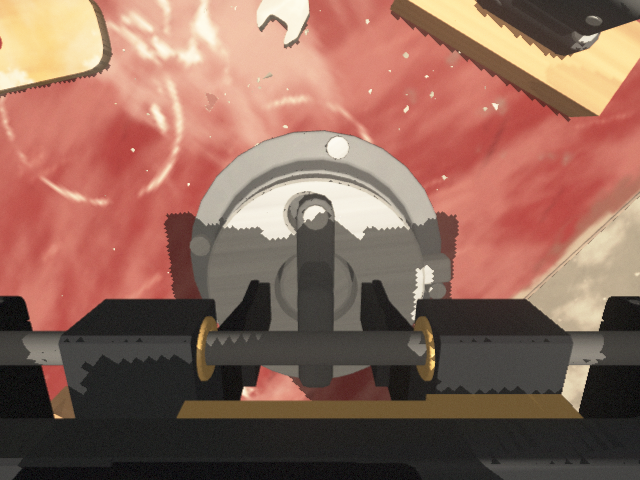

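Released, with clear space on both sides. Rise straight up, back off toward the right front and look.

```bash
python3 -m creep '[[0.5,0,0,0.01,0,0,0],[0.5,0,0,0.015,0,0,0],[0.5,0,0,0.02,0,0,0],[0.5,0,0,0.02,0,0,0],[0.5,0,0,0.02,0,0,0],[0.5,0,0,0.02,0,0,0],[0.5,0,0,0.02,0,0,0],[0.5,0,0,0.02,0,0,0],[0.5,0,0,0,0,0,0]]'
python3 -m creep '[[0.5,0,-0.025,0,0,0,0],[0.5,0,-0.025,0,0,0,0],[0.5,0,-0.025,0,0,0,0],[0.5,0,-0.025,0,0,0,0],[0.5,0,-0.025,0,0,0,0],[0.5,0,-0.025,0,0,0,0],[0.5,0,-0.025,0,0,0,0],[0.5,0,-0.025,0,0,0,0],[0.5,0,-0.025,0,0,0,0],[0.5,0,-0.025,0,0,0,0],[0.5,0,0,0,0,0,0],[0.5,0,0,0,0,0,0]]'
python3 - <<'E'
from h import *
need([.4617,-.188,.0705],12.54)
t=capture("top");cv2.imwrite("pics/top12.png",t[:,:,::-1])
s=capture("scene")
cv2.imwrite("pics/z12.png",np.hstack([cv2.resize(s[180:310,270:400,::-1],(400,400),interpolation=2),cv2.resize(t[220:310,290:380,::-1],(400,400),interpolation=2)]))
E
```

```text
time_s: 14.88
position: [0.4637, -0.1888, 0.2205]
tool_rot: [-0.806, -1.699, 1.699]
force: [1.0, -0.4, -0.4]
gripper_width: 0.501
time_s: 15.88
position: [0.4611, -0.4395, 0.2152]
tool_rot: [-0.8, -1.695, 1.695]
force: [0.2, 1.0, -0.7]
gripper_width: 0.501
sg 1 turn [-1.0000e-03  0.0000e+00 -2.0401e+00] deg 116.89
sg -1 turn [-0.0000e+00 -9.0000e-04  1.1015e+00] deg 63.11
pos [ 0.4611 -0.4395  0.2152] shift [ 0.0006  0.2515 -0.1447] q [ 0.768  0.315 -0.097  1.503  0.031  1.325 -1.785] w 0.5006835448342768 F [ 0.19  1.   -0.66] M [ 0.13 -0.06 -0.03] t 15.8833
```

View pics/z12.png

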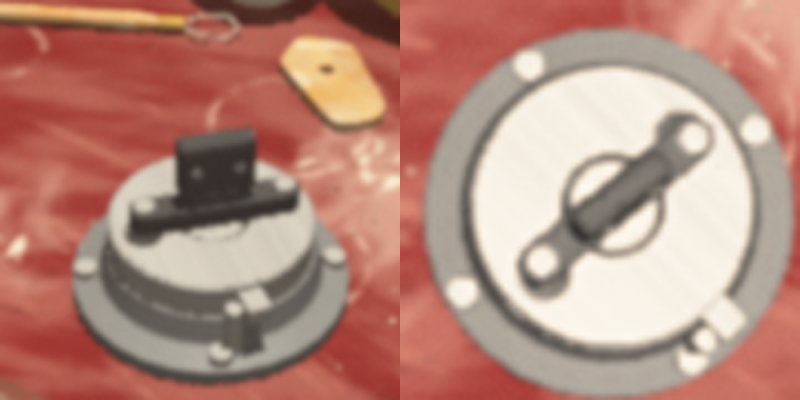

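View pics/top12.png

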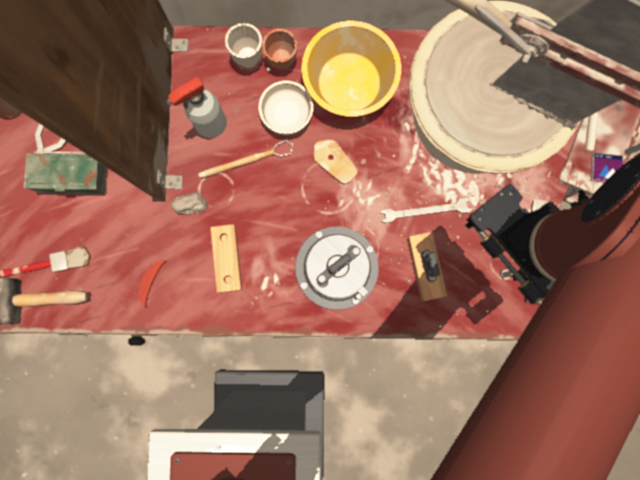

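The lug is against the post (zoom ~(728,318) and ~(695,345)). The spanner stands upright with its bar on the ring, and the narrow one is still in its block. One numeric check, then hand in.

```bash
python3 - <<'E'
from h import *
f=400/90;px=lambda x,y:((x-400+.5)/f-.5+290,(y+.5)/f-.5+220)
a=ray("top",*px(693,138),.066);b=ray("top",*px(543,262),.066)
print((a+b)/2,np.linalg.norm(a-b),np.degrees(np.arctan2(*(a-b)[[1,0]])))
print(finish_job())
E
```

```text
[ 0.46259018 -0.18922045  0.066     ] 0.07946152593659356 -49.657400776360426
the job is handed in; nothing more can be done
None
```

The ring is tightened to its stop and the job is handed in at about 16 s of the 45 s allowed. No verdict was reported.

**What I did:** I took the wide spanner from the left block. I seated both prongs fully in the ring, with z as expected and about 4 N of contact, before turning it. I then turned it clockwise about 1.14 rad until the wrist torque rose to 0.69 N m. I released the torque, opened the jaws and drew the arm clear.

**Last checks:**
- **Ring:** the lug shows against the stop post in both the top and scene views.
- **Spanner:** it stands upright with its bar flat on the ring. Its middle measures within about 2 mm of the ring's centre, and its bosses measure 79.5 mm apart against 80 mm nominal.
- **Narrow spanner:** it still shows in its block in the last top picture; I did not measure its shift.
- **Disagreements:** the top and wrist views differed by up to about 3 mm on where the spanner first lay, and I used the average. One move also stopped about 4.5 mm short in y before the grasp, and I corrected it. No check failed.

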